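# Load the kiln shelf with the row of vases reversed

### The arm

A 7-joint arm with a two-finger parallel gripper is mounted at the origin on the work surface. World frame = base frame: x ahead of the robot, y to its left, z up, the work surface at z = 0. Lengths are in m, angles in rad, forces in N, time in s.
With the tool pointing down it reaches from about 0.425 to 0.875 m from the base axis. Payload 9.9 kg.
Tool frame: the origin (TCP) lies between the finger pads; the fingertips stand 22 mm ahead of it and the grasp point (between the pads) lies 3 mm ahead of it; z points along the fingers, y is the line along which they close (so a half turn about z gives the same grasp; the last joint's range is limited). The gripper opens to 85 mm and grips with 20 to 120 N. Pads are 22 mm wide; open, the fingers measure 114 mm over their backs; the gripper's body (76 mm by 85 mm) begins 54 mm behind the grasp point. The pads swing forward as they close: fully open they stand 13 mm farther back than shut.
Start: joints at [1.18, 0.576, 0.025, 1.437, -0.015, 1.129, -0.057], TCP at [0.204, -0.643, 0.253] pointing down, gripper open.
Joint ranges: [-2.76, 2.76], [-0.34, 2.15], [-1.52, 1.57], [0.19, 2.46], [-1.09, 4.23], [0.17, 1.99], [-2.82, 2.82]. Speed limits (rad/s): [2.22, 2.22, 3.01, 3.01, 3.14, 3.14, 3.14].

### API

Orientations are given as a unit quaternion [w, x, y, z].
In Python, from rig import ctrl gives the robot as it stands.
- The arm moves only by the shell command python3 -m pendant 'ROWS' [OPENING]. ROWS is a JSON object whose one key "commands" holds a list of rows, each a list of 4 numbers: the shift along the tool's x, y, z in units of 25 mm (1.0 is 25 mm), then the turn about the tool's z in rad. In form: {"commands": [[x, y, z, turn], ...]}. A call has exactly 5 rows; each row shifts and turns the commanded pose from where the row before left it, along the tool's axes as they then stand; what a row does not reach is not made up. A row lasts 1/12 s, in which the tool goes at most 41.7 mm and 7.16 degrees, less where a joint would pass 70% of its speed; a pose out of reach is approached as far as the arm can. A call is refused whole if a number of a shift passes 1 or a number of a turn 0.125, either way. A call with a gripper value outside its range is refused whole. OPENING is the finger opening in mm, from 0 to 85.4, set as the call begins (- or left out, the last holds). The fingers move at their own pace and stop on an object; the grip force is fixed at half the most. Time passes only in rows, so rows that do not move let the fingers close, or fill a call up. It gives the time, the measured TCP pose, the force, the opening and the grip force at its end, in the units of the state.
- ctrl.read_state(): the state, without advancing time (a new reading comes with each control period).
- ctrl.get_image(name): name is "scene" or "top" or "wrist"; returns a dict with "image" (384x512x3 uint8, red, green, blue), "fx", "fy", "cx", "cy" (pixels), "rvec" (rotation vector, rad) and "tvec" (3), from world to camera coordinates, as OpenCV has them. Camera axes: x right, y down, z forward; pixel columns grow to the right and rows downward; lengths in m; the calibration is good to about 2 mm. The wrist camera is an equidistant fisheye: a pixel r from the principal point sees the ray r / f radians off the axis. A picture is of the moment at which its call begins. There is no depth.
- ctrl.finish_job(): hands the job in; it is judged then, once.
Trained networks look in the newest picture that a camera, given by its name, has taken for a name from the list of things; names that differ only in an ending like _2 or _b are one class to them, and where a whole thing is asked for, a point or a joint stands for the part that bears it (a point fixed in the world has none). Each returns a list of dicts, best first, with "confidence" (0 to 1); they miss things now and then, are a little off and sometimes report something else, mostly with a low value. They report only what shows in the picture. A call takes as long as a camera call.
- ctrl.look_for(query, camera): "box" ([left, top, width, height] in pixels, round what is visible of it).
- ctrl.silhouettes(query, camera): "region" (384x512 bool, what is visible of it) and "box" ([left, top, width, height] in pixels, round what is visible of it).
The state is a dict: "t": time; "joint_pos": joint angles; "joint_velocities": joint speeds; "effort": joint torques, N m; "tcp_pos": TCP position; "orientation": TCP orientation; "force": force on the tool from outside, world axes, zero at the start; "ft_torque": the same for the moment, N m; "gripper_width": opening from 0.0 (shut) to 1.0 (fully open); "grip_force": force on a finger pad.
Only numpy, scipy, OpenCV 4.12 (cv2) and the standard library are available. Lean on these libraries where they do the work, as an engineer would, in place of code of your own. Each camera call takes 0.05 s, during which the arm holds its last target. There are 200 camera calls.

### The job

Load the four glazed vases from the wooden ware board onto the kiln shelf, one standing upright in the middle of each grey setter disc, with the row reversed left to right: the vase at the left-hand end of the board goes to the right-hand end of the shelf, the next one beside it, and so on, until the vase at the board's right-hand end stands on the shelf's left-hand setter. Set each one down without dropping it, do not knock the vases over or against one another, and leave the little stand of cones on the shelf where it is.

Things in the scene. Friction and masses are not known exactly. Their poses are not given: they have to be found in the camera images.
- vase_blue: Dark blue glazed bud vase, loose, 80 mm tall, about 160 g: straight round body 44 mm in diameter from 3 to 56 mm up, shoulder, neck 24 mm, 30 mm lip with dark mouth; foot 40 mm across. Origin at the centre of its foot, z up. It starts upright on the wooden ware board (top 22 mm above the table), on the robot's left, in a row of four about 78 mm apart.
- vase_amber: Orange-amber glazed bud vase, loose, 80 mm tall, about 160 g: straight round body 44 mm in diameter from 3 to 56 mm up, shoulder, neck 24 mm, 30 mm lip with dark mouth; foot 40 mm across. Origin at the centre of its foot, z up. It starts upright on the wooden ware board (top 22 mm above the table), on the robot's left, in a row of four about 78 mm apart.
- vase_green: Green glazed bud vase, loose, 80 mm tall, about 160 g: straight round body 44 mm in diameter from 3 to 56 mm up, shoulder, neck 24 mm, 30 mm lip with dark mouth; foot 40 mm across. Origin at the centre of its foot, z up. It starts upright on the wooden ware board (top 22 mm above the table), on the robot's left, in a row of four about 78 mm apart.
- vase_red: Dark red glazed bud vase, loose, 80 mm tall, about 160 g: straight round body 44 mm in diameter from 3 to 56 mm up, shoulder, neck 24 mm, 30 mm lip with dark mouth; foot 40 mm across. Origin at the centre of its foot, z up. It starts upright on the wooden ware board (top 22 mm above the table), on the robot's left, in a row of four about 78 mm apart.
- setter_a: Dark grey setter disc, 56 mm in diameter and 8 mm thick, fixed on the kiln shelf; one of four alike, 78 mm apart in a row along the shelf's y axis. The letters do not follow the row: its place in the row is what counts. Origin at the centre of its underside; its flat top is 8 mm above that, 28 mm above the table.
- setter_b: Dark grey setter disc, 56 mm in diameter and 8 mm thick, fixed on the kiln shelf; one of four alike, 78 mm apart in a row along the shelf's y axis. The letters do not follow the row: its place in the row is what counts. Origin at the centre of its underside; its flat top is 8 mm above that, 28 mm above the table.
- setter_c: Dark grey setter disc, 56 mm in diameter and 8 mm thick, fixed on the kiln shelf; one of four alike, 78 mm apart in a row along the shelf's y axis. The letters do not follow the row: its place in the row is what counts. Origin at the centre of its underside; its flat top is 8 mm above that, 28 mm above the table.
- setter_d: Dark grey setter disc, 56 mm in diameter and 8 mm thick, fixed on the kiln shelf; one of four alike, 78 mm apart in a row along the shelf's y axis. The letters do not follow the row: its place in the row is what counts. Origin at the centre of its underside; its flat top is 8 mm above that, 28 mm above the table.
- kiln_shelf: Buff ceramic slab, fixed, 250 (x) by 350 (y) by 20 mm, on the robot's right, end to end with the ware board on the left, their rows in line within 4 degrees. Origin at the centre of its underside, x away from the robot, y along its row of setters, to the left. Setters at y = +117, +39, -39, -117 mm, x = -30 mm. A bowl and a pale post stand 100 mm behind the rows.
- cone_stand: Small loose stand of three pale pyrometric cones on a terracotta bar 30 (x) by 70 (y) by 14 mm, 48 mm tall in all, about 120 g, standing on the kiln shelf on the far side of the setters, about 105 mm (centre to centre, across the row) from their line. Origin at the centre of its underside. To be left where it is.

How it is judged:
At the end, for the whole second after the job is handed in: Each vase stands upright (7 degrees), released and at rest, within 12 mm of the centre of a setter, the row reversed: the board's leftmost vase on the shelf's rightmost setter, and so on to its rightmost on the leftmost (checked by distance travelled). Cone stand upright, moved under 20 mm (((y of vase_blue in the frame of kiln_shelf between 0.097 and 0.137 m and distance of vase_blue from where it was at the start of the episode between 0.118 and 0.211 m) or (y of vase_blue in the frame of kiln_shelf between 0.019 and 0.059 m and distance of vase_blue from where it was at the start of the episode between 0.288 and 0.365 m) or (y of vase_blue in the frame of kiln_shelf between -0.059 and -0.019 m and distance of vase_blue from where it was at the start of the episode between 0.443 and 0.521 m) or (y of vase_blue in the frame of kiln_shelf between -0.137 and -0.097 m and distance of vase_blue from where it was at the start of the episode between 0.599 and 0.69 m)) and (horizontal distance between vase_blue and setter_a below 0.012 m or horizontal distance between vase_blue and setter_b below 0.012 m or horizontal distance between vase_blue and setter_c below 0.012 m or horizontal distance between vase_blue and setter_d below 0.012 m) and z of vase_blue in the frame of kiln_shelf between 0.024 and 0.033 m and angle between each of vase_blue, vase_amber, vase_green, vase_red's own z axis and vertical below 0.12 rad and linear speed of each of vase_blue, vase_amber, vase_green, vase_red below 0.02 m/s and contact force between the fingers and vase_blue below 0.05 N and ((y of vase_amber in the frame of kiln_shelf between 0.097 and 0.137 m and distance of vase_amber from where it was at the start of the episode between 0.118 and 0.211 m) or (y of vase_amber in the frame of kiln_shelf between 0.019 and 0.059 m and distance of vase_amber from where it was at the start of the episode between 0.288 and 0.365 m) or (y of vase_amber in the frame of kiln_shelf between -0.059 and -0.019 m and distance of vase_amber from where it was at the start of the episode between 0.443 and 0.521 m) or (y of vase_amber in the frame of kiln_shelf between -0.137 and -0.097 m and distance of vase_amber from where it was at the start of the episode between 0.599 and 0.69 m)) and (horizontal distance between vase_amber and setter_a below 0.012 m or horizontal distance between vase_amber and setter_b below 0.012 m or horizontal distance between vase_amber and setter_c below 0.012 m or horizontal distance between vase_amber and setter_d below 0.012 m) and z of vase_amber in the frame of kiln_shelf between 0.024 and 0.033 m and contact force between the fingers and vase_amber below 0.05 N and ((y of vase_green in the frame of kiln_shelf between 0.097 and 0.137 m and distance of vase_green from where it was at the start of the episode between 0.118 and 0.211 m) or (y of vase_green in the frame of kiln_shelf between 0.019 and 0.059 m and distance of vase_green from where it was at the start of the episode between 0.288 and 0.365 m) or (y of vase_green in the frame of kiln_shelf between -0.059 and -0.019 m and distance of vase_green from where it was at the start of the episode between 0.443 and 0.521 m) or (y of vase_green in the frame of kiln_shelf between -0.137 and -0.097 m and distance of vase_green from where it was at the start of the episode between 0.599 and 0.69 m)) and (horizontal distance between vase_green and setter_a below 0.012 m or horizontal distance between vase_green and setter_b below 0.012 m or horizontal distance between vase_green and setter_c below 0.012 m or horizontal distance between vase_green and setter_d below 0.012 m) and z of vase_green in the frame of kiln_shelf between 0.024 and 0.033 m and contact force between the fingers and vase_green below 0.05 N and ((y of vase_red in the frame of kiln_shelf between 0.097 and 0.137 m and distance of vase_red from where it was at the start of the episode between 0.118 and 0.211 m) or (y of vase_red in the frame of kiln_shelf between 0.019 and 0.059 m and distance of vase_red from where it was at the start of the episode between 0.288 and 0.365 m) or (y of vase_red in the frame of kiln_shelf between -0.059 and -0.019 m and distance of vase_red from where it was at the start of the episode between 0.443 and 0.521 m) or (y of vase_red in the frame of kiln_shelf between -0.137 and -0.097 m and distance of vase_red from where it was at the start of the episode between 0.599 and 0.69 m)) and (horizontal distance between vase_red and setter_a below 0.012 m or horizontal distance between vase_red and setter_b below 0.012 m or horizontal distance between vase_red and setter_c below 0.012 m or horizontal distance between vase_red and setter_d below 0.012 m) and z of vase_red in the frame of kiln_shelf between 0.024 and 0.033 m and contact force between the fingers and vase_red below 0.05 N and distance of cone_stand from where it was at the start of the episode below 0.02 m and angle between cone_stand's own z axis and vertical below 0.15 rad); the robot touches nothing.
It fails at once if a vase is tipped over (more than about 35 degrees) (angle between any of vase_blue, vase_amber, vase_green, vase_red's own z axis and vertical above 0.6 rad).
It fails at once if two glazed vases are knocked against each other (more than 1.5 N) (contact force between vase_blue and vase_amber above 1.5 N or contact force between any of vase_blue, vase_amber and vase_green above 1.5 N or contact force between any of vase_blue, vase_amber, vase_green and vase_red above 1.5 N).
It fails at once if a vase is dropped: falling free of the fingers with its foot still over 20 mm above the setters ((contact force between the fingers and vase_blue below 0.01 N and height (world z) of vase_blue above 0.05 m and linear speed of vase_blue above 0.12 m/s) or (contact force between the fingers and vase_amber below 0.01 N and height (world z) of vase_amber above 0.05 m and linear speed of vase_amber above 0.12 m/s) or (contact force between the fingers and vase_green below 0.01 N and height (world z) of vase_green above 0.05 m and linear speed of vase_green above 0.12 m/s) or (contact force between the fingers and vase_red below 0.01 N and height (world z) of vase_red above 0.05 m and linear speed of vase_red above 0.12 m/s)).
It fails at once if the cone stand is pushed more than 20 mm or tipped over (distance of cone_stand from where it was at the start of the episode above 0.02 m or angle between cone_stand's own z axis and vertical above 0.5 rad).
It also fails if it takes over 115 s, if anything falls off the work surface, if the arm or the gripper's body presses on something with over 40 N, if the wrist force passes 120 N, or if a joint passes its speed limit or range.

## Working session

There is one attempt and no reset: what is moved stays moved. The work goes in short steps, Python scripts to look and compute and a shell command to move; the robot and the scene stay as the last step left them, time stands still between calls to the robot, and variables do not carry over. Pictures are saved under pics/ and viewed, at most 14 in all, crops included, and the job is handed in when it is done.

```bash
mkdir -p pics; ls
python3 - <<'E'
from rig import ctrl
import cv2
s=ctrl.read_state(); print({k:s[k] for k in("t","tcp_pos","orientation","gripper_width","force")})
for n in("top","scene"):
    d=ctrl.get_image(n); cv2.imwrite(f"pics/{n}0.png",d["image"][:,:,::-1]); print(n,[d[k] for k in("fx","fy","cx","cy","rvec","tvec")])
E
```

```text
pics
{'t': 0.0, 'tcp_pos': array([ 0.20371937, -0.64308004,  0.2524556 ]), 'orientation': array([-8.07996182e-04,  9.88255311e-01,  1.52809546e-01, -1.72822203e-04]), 'gripper_width': 1.0016935557693785, 'force': array([ 0.45570806,  0.05715131, -0.50147987])}
top [383.66864949827107, 383.66864949827107, 259.6082259955672, 195.87640421855707, array([ 2.0895845 , -2.11140327,  0.15716168]), array([0.03728741, 0.5783029 , 0.8070887 ])]
scene [470.7746978516333, 470.7746978516333, 261.9612800644954, 185.48335041122377, array([ 0.69715473,  2.63702588, -1.15244474]), array([ 0.51095982, -0.15806057,  1.3559656 ])]
```

View pics/top0.png

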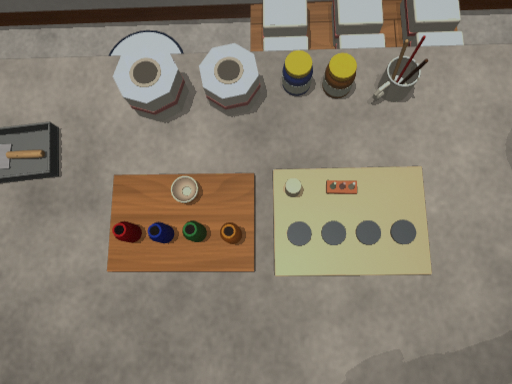

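View pics/scene0.png

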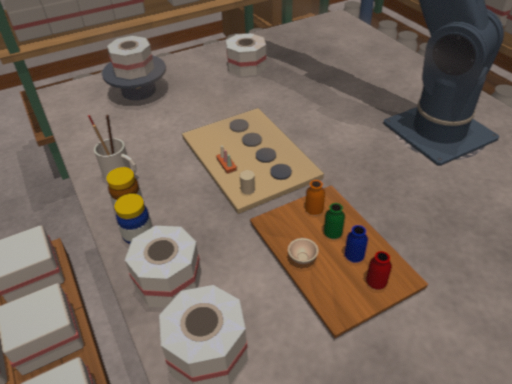

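The top view shows, from left to right, red (126,232), blue (161,232), green (194,231) and amber (231,232). The setters are at columns 299, 333, 368 and 403, row ~232. So red goes to 403, blue to 368, green to 333 and amber to 299. Next I fit the positions.

```bash
cat > h.py <<'E'
import numpy as np,cv2
from scipy.optimize import least_squares
from rig import ctrl
P=np.array([(20,0),(22,3),(22,56),(12,64),(12,74),(15,80)])/1000
A=np.linspace(0,2*np.pi,60)
def vpts(x,y,z): return np.array([(x+r*np.cos(a),y+r*np.sin(a),z+h) for r,h in P for a in A])
def dpts(x,y,z): return np.array([(x+.028*np.cos(a),y+.028*np.sin(a),z) for a in A])
def proj(d,p):
    K=np.array([[d["fx"],0,d["cx"]],[0,d["fy"],d["cy"]],[0,0,1]])
    return cv2.projectPoints(p,d["rvec"],d["tvec"],K,None)[0][:,0]
def edges(uv): return np.r_[uv.min(0),uv.max(0)]
def ray(d,u,v,z):
    R=cv2.Rodrigues(d["rvec"])[0]; c=-R.T@d["tvec"]
    w=R.T@np.array([(u-d["cx"])/d["fx"],(v-d["cy"])/d["fy"],1]); return c+w*(z-c[2])/w[2]
def box(m):
    v,u=np.nonzero(m); return np.array([u.min()-.5,v.min()-.5,u.max()+.5,v.max()+.5])
def fit(obs,pts,z,x0):  # obs: [(cam, edges)]
    r=least_squares(lambda q:np.concatenate([edges(proj(d,pts(*q,z)))-b for d,b in obs]),x0)
    return r.x,np.round(r.fun,1)
E
cat > meas.py <<'E'
from h import *
import sys
D={n:ctrl.get_image(n) for n in("top","scene")}
S=[]
m={}
for n in D:
    for s in ctrl.silhouettes("setter_a",n):
        if s["confidence"]>.3: m.setdefault(n,[]).append(box(s["region"]))
for b in m.get("top",[]):
    g=ray(D["top"],(b[0]+b[2])/2,(b[1]+b[3])/2,.028)[:2]
    S.append(fit([(D["top"],b)],dpts,.028,g)); 
for x,f in sorted(S,key=lambda t:-t[0][1]): print("setter top",x.round(4),f)
S2=[fit([(D["scene"],b)],dpts,.028,ray(D["scene"],(b[0]+b[2])/2,(b[1]+b[3])/2,.028)[:2]) for b in m.get("scene",[])]
for x,f in sorted(S2,key=lambda t:-t[0][1]): print("setter scene",x.round(4),f)
for c in("red","blue","green","amber"):
    obs=[]
    for n in D:
        L=ctrl.silhouettes("vase_"+c,n); print(c,n,[(round(l["confidence"],2),[int(k) for k in l["box"]]) for l in L])
        if not L: continue
        b=box(L[0]["region"]); 
        x=fit([(D[n],b)],vpts,.022,ray(D[n],(b[0]+b[2])/2,(b[1]+b[3])/2,.05)[:2]); print("  ",x[0].round(4),x[1]); obs.append((D[n],b))
    if len(obs)>1:
        x=fit(obs,vpts,.022,x[0]); print("  both",x[0].round(4),x[1])
E
python3 meas.py
```

```text
setter top [ 0.4971 -0.0566] [ 0.2  1.2 -0.1 -1.2]
setter top [ 0.4974 -0.1334] [ 0.1 -0.4 -0.1  0.3]
setter top [ 0.4966 -0.2106] [-0.6  0.6  0.6 -0.6]
setter top [ 0.4992 -0.2887] [ 0.3  0.1 -0.3 -0.1]
setter scene [ 0.5009 -0.0524] [-1.  -0.3  1.   0.2]
setter scene [ 0.5025 -0.1301] [-1.  -0.2  1.   0.2]
setter scene [ 0.503  -0.2081] [ 0.4  0.8 -0.4 -0.8]
setter scene [ 0.5031 -0.2871] [-0.3  0.8  0.3 -0.7]
red top [(0.92, [111, 220, 31, 21])]
   [0.5014 0.3303] [ 0.2  0.1 -0.2 -0.1]
red scene [(0.56, [366, 249, 27, 39])]
   [0.5035 0.3298] [ 0.3 -0.1 -0.3  0.1]
  both [0.5025 0.3299] [ 0.4 -0.4  0.  -0.5  0.7 -0.2  0.2 -0.1]
blue top [(0.59, [145, 222, 28, 21])]
   [0.4995 0.2537] [-0.4 -0.4  0.4  0.4]
blue scene [(0.65, [344, 223, 24, 40]), (0.17, [184, 109, 137, 102])]
   [0.5007 0.2533] [-0.1  0.   0.1 -0. ]
  both [0.5001 0.2534] [-0.3 -0.7  0.5  0.2  0.2 -0.   0.3 -0.1]
green top [(0.64, [181, 219, 22, 21])]
   [0.5021 0.1773] [-0.2 -0.   0.2  0. ]
green scene [(0.7, [321, 202, 24, 36])]
   [0.5035 0.1785] [-0.1  0.1  0.1 -0.1]
  both [0.5026 0.1777] [-0.4 -0.3  0.  -0.2  0.  -0.3  0.2 -0.5]
amber top [(0.93, [218, 222, 25, 19]), (0.61, [110, 220, 29, 21]), (0.51, [318, 221, 26, 23])]
   [0.4967 0.0951] [-0.7 -0.   0.7  0. ]
amber scene [(0.97, [303, 179, 20, 35])]
   [0.4979 0.0954] [-0.2 -0.3  0.2  0.3]
  both [0.4972 0.0951] [-0.7 -0.2  0.7 -0.2  0.  -0.5  0.4  0.1]
```

```bash
python3 -m pendant '{"commands": [[1,0,0,-0.125],[1,0,0,-0.125],[1,0,0,-0.125],[1,0,0,-0.125],[1,0,0,-0.125]]}' 70
python3 -m pendant '{"commands": [[1,1,0,-0.125],[1,1,0,-0.125],[1,1,0,-0.125],[1,1,0,-0.125],[1,1,0,-0.125]]}'
python3 -m pendant '{"commands": [[1,0,0,-0.014],[1,0,0,0],[1,0,0,0],[1,0,0,0],[1,0,0,0]]}'
```

```text
t: 1.12
tcp_pos: [0.3097, -0.5779, 0.2532]
orientation: [0.0, 0.892, 0.452, 0.0]
force: [0.3, 0.5, -0.6]
gripper_width: 0.819
grip_force: 0.0
t: 1.53
tcp_pos: [0.4704, -0.511, 0.2531]
orientation: [0.0, 0.71, 0.704, -0.0]
force: [0.5, 0.1, -1.2]
gripper_width: 0.819
grip_force: 0.0
t: 1.95
tcp_pos: [0.4691, -0.3851, 0.2533]
orientation: [0.0, 0.707, 0.707, -0.0]
force: [0.7, 0.2, 0.3]
gripper_width: 0.82
grip_force: 0.0
```

```bash
for i in 1 2 3 4 5; do python3 -m pendant '{"commands": [[1,0,0,0],[1,0,0,0],[1,0,0,0],[1,0,0,0],[1,0,0,0]]}' | grep -E "tcp|^t"; done
python3 -m pendant '{"commands": [[1,0.336,0,0],[1,1,0,0],[1,0,0,0],[0.6,0,0,0],[0,0,0,0]]}'
python3 -m pendant '{"commands": [[0,0,1,0],[0,0,1,0],[0,0,1,0],[0,0,1,0],[0,0,0.5,0]]}'
python3 - <<'E'
from rig import ctrl
import cv2
cv2.imwrite("pics/w1.png",ctrl.get_image("wrist")["image"][:,:,::-1])
E
```

```text
t: 2.37
tcp_pos: [0.4691, -0.2602, 0.2535]
t: 2.78
tcp_pos: [0.4691, -0.1352, 0.2535]
t: 3.2
tcp_pos: [0.4691, -0.0101, 0.2535]
t: 3.62
tcp_pos: [0.4692, 0.1149, 0.2535]
t: 4.03
tcp_pos: [0.4692, 0.2399, 0.2535]
t: 4.45
tcp_pos: [0.5012, 0.3327, 0.2531]
orientation: [-0.001, 0.706, 0.709, 0.0]
force: [0.2, 0.1, -0.7]
gripper_width: 0.821
grip_force: 0.0
t: 4.87
tcp_pos: [0.5014, 0.3266, 0.1383]
orientation: [0.0, 0.707, 0.707, -0.002]
force: [-0.5, -0.5, -0.5]
gripper_width: 0.822
grip_force: 0.0
```

View pics/w1.png

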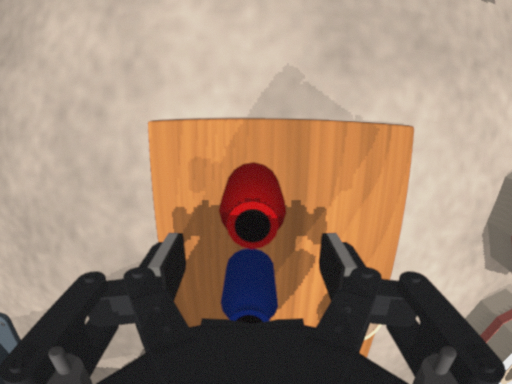

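The wrist view shows the red mouth at about (252,225), laterally centred between the fingers. I'll triangulate it with the fisheye model as a check.

```bash
cat >> h.py <<'E'
def wray(d,u,v,z):
    a=np.array([u-d["cx"],v-d["cy"]]); r=np.hypot(*a); th=r/d["fx"]
    c=np.r_[a/r*np.sin(th),np.cos(th)]; R=cv2.Rodrigues(np.asarray(d["rvec"]))[0]; o=-R.T@d["tvec"]; w=R.T@c
    return o+w*(z-o[2])/w[2]
E
python3 - <<'E'
from h import *
d=ctrl.get_image("wrist"); im=d["image"].astype(int)
m=(im.sum(2)<60); m[:195]=0;m[250:]=0;m[:,:225]=0;m[:,280:]=0
v,u=np.nonzero(m);print(u.mean(),v.mean(),len(u)); print(wray(d,u.mean(),v.mean(),.100), ctrl.read_state()["tcp_pos"])
E
```

```text
252.8985507246377 226.0547504025765 621
[0.5002756  0.33037512 0.1       ] [0.50130696 0.32664981 0.13877616]
```

```bash
python3 -m pendant '{"commands": [[0.14,0,0.5,0],[0,0,0.8,0],[0,0,0.8,0],[0,0,0.6,0],[0,0,0.4,0]]}'
python3 -m pendant '{"commands": [[0,0,0,0],[0,0,0,0],[0,0,0,0],[0,0,0,0],[0,0,0,0]]}' 20
python3 -m pendant '{"commands": [[0,0,0,0],[0,0,0,0],[0,0,0,0],[0,0,0,0],[0,0,0,0]]}'
```

```text
t: 5.38
tcp_pos: [0.5025, 0.3322, 0.0626]
orientation: [0.0, 0.707, 0.707, 0.0]
force: [-0.5, 0.7, 0.1]
gripper_width: 0.818
grip_force: 0.0
t: 5.8
tcp_pos: [0.5031, 0.3326, 0.0643]
orientation: [0.0, 0.707, 0.707, 0.001]
force: [-0.8, -0.6, 3.9]
gripper_width: 0.502
grip_force: 61.1
t: 6.22
tcp_pos: [0.5031, 0.3326, 0.0642]
orientation: [0.0, 0.707, 0.707, 0.001]
force: [-0.8, -0.5, 6.2]
gripper_width: 0.5
grip_force: 61.4
```

```bash
python3 -m pendant '{"commands": [[0,0,-0.4,0],[0,0,-0.8,0],[0,0,-1,0],[0,0,-1,0],[0,0,-1,0]]}'
python3 -m pendant '{"commands": [[0,0,-0.5,0],[-0.3,0,0,0],[-0.6,0,0,0],[-0.9,0,0,0],[-0.9,0,0,0]]}'
for i in 1 2 3 4; do python3 -m pendant '{"commands": [[-0.9,0,0,0],[-0.9,0,0,0],[-0.9,0,0,0],[-0.9,0,0,0],[-0.9,0,0,0]]}'| grep -E "tcp|^t|grip_f"; done
python3 -m pendant '{"commands": [[-0.9,0,0,0],[-0.9,-0.08,0,0],[-0.9,0,0,0],[-0.6,0,0,0],[-0.4,0,0,0]]}'
python3 -m pendant '{"commands": [[-0.32,0,0,0],[0,0,0,0],[0,0,0,0],[0,0,0,0],[0,0,0,0]]}'
python3 - <<'E'
from rig import ctrl
import cv2
d=ctrl.get_image("top")["image"][:,:,::-1]
cv2.imwrite("pics/t1.png",d)
cv2.imwrite("pics/s1.png",cv2.resize(ctrl.get_image("scene")["image"][60:300,150:450,::-1],None,fx=2,fy=2))
E
```

```text
t: 6.63
tcp_pos: [0.5023, 0.3321, 0.1699]
orientation: [-0.0, 0.707, 0.707, -0.0]
force: [0.5, -0.1, -1.3]
gripper_width: 0.501
grip_force: 61.0
t: 7.05
tcp_pos: [0.5016, 0.2622, 0.1793]
orientation: [-0.0, 0.707, 0.707, -0.001]
force: [0.9, -1.3, -1.5]
gripper_width: 0.503
grip_force: 61.0
t: 7.47
tcp_pos: [0.5013, 0.1489, 0.1793]
grip_force: 61.0
t: 7.88
tcp_pos: [0.5008, 0.0368, 0.1794]
grip_force: 61.0
t: 8.3
tcp_pos: [0.5004, -0.0753, 0.1794]
grip_force: 61.0
t: 8.72
tcp_pos: [0.5002, -0.1875, 0.1793]
grip_force: 61.0
t: 9.13
tcp_pos: [0.4979, -0.2807, 0.1791]
orientation: [-0.001, 0.708, 0.706, -0.001]
force: [-0.3, -0.0, -1.7]
gripper_width: 0.499
grip_force: 61.0
t: 9.55
tcp_pos: [0.5008, -0.2845, 0.1808]
orientation: [-0.0, 0.707, 0.708, 0.0]
force: [0.4, 0.0, -1.2]
gripper_width: 0.501
grip_force: 61.0
```

View pics/s1.png

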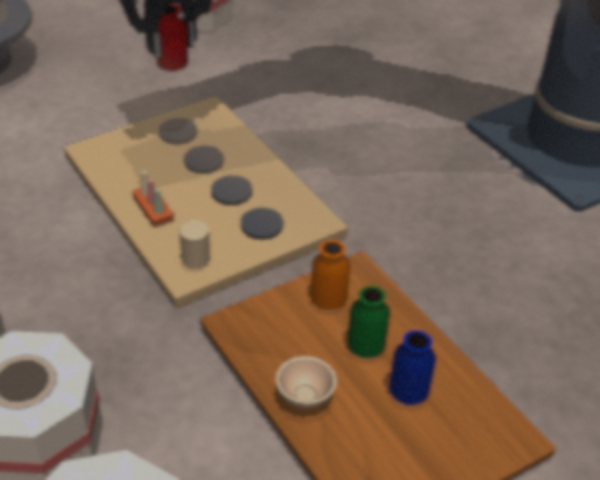

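The scene crop shows red held upright over the far right end, with the other three and the cones undisturbed. Lowering now.

```bash
python3 -m pendant '{"commands": [[0,0,0.8,0],[0,0,1,0],[0,0,1,0],[0,0,0.8,0],[0,0,0.4,0]]}'
python3 -m pendant '{"commands": [[0,0,0.24,0],[0,0,0.08,0],[0,0,0,0],[0,0,0,0],[0,0,0,0]]}'
```

```text
t: 10.07
tcp_pos: [0.4997, -0.2848, 0.0786]
orientation: [-0.001, 0.707, 0.707, -0.0]
force: [-0.2, -0.1, -2.1]
gripper_width: 0.501
grip_force: 61.1
t: 10.48
tcp_pos: [0.5012, -0.286, 0.0739]
orientation: [0.001, 0.707, 0.707, 0.0]
force: [0.1, -0.5, -0.2]
gripper_width: 0.502
grip_force: 61.1
```

```bash
python3 -m pendant '{"commands": [[0,0,0.06,0],[0,0,0.04,0],[0,0,0,0],[0,0,0,0],[0,0,0,0]]}'
python3 -m pendant '{"commands": [[0,0,0.03,0],[0,0,0,0],[0,0,0,0],[0,0,0,0],[0,0,0,0]]}'
```

```text
t: 10.9
tcp_pos: [0.5006, -0.2858, 0.0704]
orientation: [0.0, 0.707, 0.707, 0.0]
force: [-0.3, 0.2, -1.1]
gripper_width: 0.504
grip_force: 61.1
t: 11.32
tcp_pos: [0.5007, -0.2858, 0.0703]
orientation: [0.0, 0.707, 0.707, -0.0]
force: [-3.4, 0.6, 8.4]
gripper_width: 0.503
grip_force: 62.0
```

```bash
python3 -m pendant '{"commands": [[0,0,0,0],[0,0,0,0],[0,0,0,0],[0,0,0,0],[0,0,0,0]]}' 70
python3 -m pendant '{"commands": [[0,0,-0.5,0],[0,0,-1,0],[0,0,-1,0],[0,0,-1,0],[0,0,-1,0]]}'
python3 -m pendant '{"commands": [[0,0,0,0],[0,0,0,0],[0,0,0,0],[0,0,0,0],[0,0,0,0]]}'
cat > chk.py <<'E'
from h import *
import sys
D={n:ctrl.get_image(n) for n in("top","scene")}
for a in sys.argv[1:]:
    c,z=a.split(":"); z=float(z)
    for n in D:
        for l in ctrl.silhouettes("vase_"+c,n)[:1]:
            b=box(l["region"]); x=fit([(D[n],b)],vpts,z,ray(D[n],(b[0]+b[2])/2,(b[1]+b[3])/2,z+.03)[:2]); print(c,n,round(l["confidence"],2),x[0].round(4),x[1])
E
python3 chk.py red:.028 blue:.022
```

```text
t: 11.73
tcp_pos: [0.5006, -0.2858, 0.0695]
orientation: [-0.0, 0.707, 0.707, 0.0]
force: [-0.5, -0.3, 0.5]
gripper_width: 0.818
grip_force: 0.0
t: 12.15
tcp_pos: [0.5004, -0.2856, 0.1831]
orientation: [-0.0, 0.707, 0.707, 0.0]
force: [0.4, -0.8, 0.1]
gripper_width: 0.82
grip_force: 0.0
t: 12.57
tcp_pos: [0.5001, -0.2855, 0.1809]
orientation: [-0.001, 0.707, 0.707, -0.0]
force: [-1.1, 0.2, 0.6]
gripper_width: 0.818
grip_force: 0.0
red top 0.67 [ 0.5019 -0.2895] [-0.3  0.1  0.3 -0.1]
red scene 0.63 [ 0.5037 -0.291 ] [ 0.7  0.1 -0.7 -0. ]
blue top 0.97 [0.4984 0.2536] [-0.4  0.1  0.4 -0.1]
blue scene 0.68 [0.5007 0.2533] [-0.1  0.   0.1 -0. ]
```

```bash
python3 -m pendant '{"commands": [[0.4,0,0,0],[0.8,0,0,0],[1,0,0,0],[1,0,0,0],[1,0,0,0]]}' | grep tcp
for i in 1 2 3; do python3 -m pendant '{"commands": [[1,0,0,0],[1,0,0,0],[1,0,0,0],[1,0,0,0],[1,0,0,0]]}'|grep tcp; done
python3 -m pendant '{"commands": [[1,0,0,0],[0.8,0,0,0],[0.4,0,0,0],[0.16,0,0,0],[0,0,0,0]]}'|grep tcp
python3 -m pendant '{"commands": [[0,0,0,0],[0,0,0,0],[0,0,0,0],[0,0,0,0],[0,0,0,0]]}'|grep tcp
python3 - <<'E'
from h import *
d=ctrl.get_image("wrist"); print(ctrl.read_state()["tcp_pos"])
for l in ctrl.silhouettes("vase_blue","wrist"): print(l["confidence"],l["box"])
cv2.imwrite("pics/w2.png",d["image"][:,:,::-1])
E
```

```text
tcp_pos: [0.5004, -0.1789, 0.1821]
tcp_pos: [0.5002, -0.0538, 0.1822]
tcp_pos: [0.5, 0.0712, 0.1822]
tcp_pos: [0.4999, 0.1961, 0.1822]
tcp_pos: [0.5002, 0.2537, 0.182]
tcp_pos: [0.5008, 0.2526, 0.1821]
[0.5007561  0.25269933 0.18209394]
0.77 [221.0, 156.2, 54.8, 70.5]
```

View pics/w2.png

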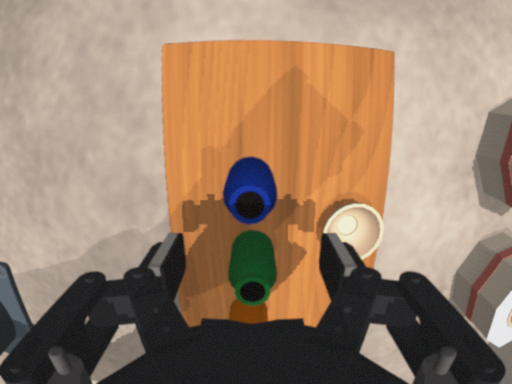

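Blue's mouth is at (249,205), centred between the fingers, and the bowl at (355,230) is clear of the finger line. Descending: 0.182 → 0.064 is 4.72 units.

```bash
python3 -m pendant '{"commands": [[0,0,1,0],[0,0,1,0],[0,0,1,0],[0,0,0.8,0],[0,0,0.5,0]]}' | grep -E "tcp|force"
python3 -m pendant '{"commands": [[0,0,0.42,0],[0,0,0,0],[0,0,0,0],[0,0,0,0],[0,0,0,0]]}'| grep -E "tcp|force"
python3 -m pendant '{"commands": [[0,0,0,0],[0,0,0,0],[0,0,0,0],[0,0,0,0],[0,0,0,0]]}' 20| grep -E "tcp|force"
python3 -m pendant '{"commands": [[0,0,0,0],[0,0,0,0],[0,0,0,0],[0,0,0,0],[0,0,0,0]]}'
```

```text
tcp_pos: [0.4999, 0.2526, 0.0725]
force: [0.0, -0.2, 0.6]
grip_force: 0.0
tcp_pos: [0.5012, 0.2536, 0.0651]
force: [-0.1, 0.0, 0.3]
grip_force: 0.0
tcp_pos: [0.5008, 0.2534, 0.065]
force: [-2.4, -0.7, 7.4]
grip_force: 60.2
t: 17.13
tcp_pos: [0.5008, 0.2533, 0.065]
orientation: [0.0, 0.707, 0.707, 0.0]
force: [-1.3, -1.4, 7.6]
gripper_width: 0.503
grip_force: 60.2
```

```bash
python3 -m pendant '{"commands": [[0,0,-0.4,0],[0,0,-0.8,0],[0,0,-1,0],[0,0,-1,0],[0,0,-1,0]]}'| grep -E "tcp|force"
python3 -m pendant '{"commands": [[0,0,-0.4,0],[-0.3,0,0,0],[-0.6,0,0,0],[-0.9,0,0,0],[-0.9,0,0,0]]}'| grep -E "tcp|force"
for i in 1 2 3; do python3 -m pendant '{"commands": [[-0.9,0,0,0],[-0.9,0,0,0],[-0.9,0,0,0],[-0.9,0,0,0],[-0.9,0,0,0]]}'| grep -E "tcp|grip_f"; done
python3 -m pendant '{"commands": [[-0.9,0,0,0],[-0.7,0,0,0],[-0.4,0,0,0],[-0.31,0,0,0],[0,0,0,0]]}'| grep -E "tcp|force"
python3 -m pendant '{"commands": [[0,0,0,0],[0,0,0,0],[0,0,0,0],[0,0,0,0],[0,0,0,0]]}'
```

```text
tcp_pos: [0.5003, 0.2531, 0.1707]
force: [0.9, -0.0, -1.3]
grip_force: 61.0
tcp_pos: [0.4997, 0.1844, 0.1777]
force: [1.6, -0.3, -0.4]
grip_force: 61.1
tcp_pos: [0.4995, 0.0712, 0.1777]
grip_force: 61.1
tcp_pos: [0.4993, -0.0411, 0.1777]
grip_force: 61.1
tcp_pos: [0.4992, -0.1534, 0.1776]
grip_force: 61.1
tcp_pos: [0.4998, -0.2109, 0.1782]
force: [-0.0, 0.2, -1.9]
grip_force: 61.1
t: 20.05
tcp_pos: [0.5007, -0.2088, 0.1791]
orientation: [0.0, 0.707, 0.708, 0.0]
force: [-0.3, -1.0, -2.1]
gripper_width: 0.493
grip_force: 61.1
```

```bash
python3 -m pendant '{"commands": [[0,0,0.8,0],[0,0,1,0],[0,0,1,0],[0,0,0.8,0],[0,0,0.4,0]]}'| grep -E "tcp|force"
python3 -m pendant '{"commands": [[0,0,0.18,0],[0,0,0,0],[0,0,0,0],[0,0,0,0],[0,0,0,0]]}'| grep -E "tcp|force"
python3 -m pendant '{"commands": [[0,0,0.06,0],[0,0,0,0],[0,0,0,0],[0,0,0,0],[0,0,0,0]]}'| grep -E "tcp|force"
```

```text
tcp_pos: [0.4997, -0.2089, 0.0769]
force: [-1.1, 0.6, -1.6]
grip_force: 61.1
tcp_pos: [0.5012, -0.2098, 0.0756]
force: [0.8, 0.6, -0.4]
grip_force: 61.1
tcp_pos: [0.5006, -0.2095, 0.0731]
force: [0.1, -1.0, -1.5]
grip_force: 61.1
```

```bash
python3 -m pendant '{"commands": [[0,0,0.05,0],[0,0,0.03,0],[0,0,0,0],[0,0,0,0],[0,0,0,0]]}'| grep -E "tcp|force"
python3 -m pendant '{"commands": [[0,0,0.03,0],[0,0,0,0],[0,0,0,0],[0,0,0,0],[0,0,0,0]]}'| grep -E "tcp|force"
```

```text
tcp_pos: [0.5006, -0.2095, 0.071]
force: [-0.4, -0.3, 0.2]
grip_force: 61.3
tcp_pos: [0.5006, -0.2095, 0.071]
force: [-2.9, 0.2, 10.6]
grip_force: 62.3
```

```bash
python3 -m pendant '{"commands": [[0,0,0,0],[0,0,0,0],[0,0,0,0],[0,0,0,0],[0,0,0,0]]}' 70 | grep -E "tcp|grip"
python3 -m pendant '{"commands": [[0,0,-0.5,0],[0,0,-1,0],[0,0,-1,0],[0,0,-1,0],[0,0,-1,0]]}' | grep -E "tcp|force"
python3 -m pendant '{"commands": [[0.4,0,0,0],[0.8,0,0,0],[1,0,0,0],[1,0,0,0],[1,0,0,0]]}' | grep tcp
for i in 1 2; do python3 -m pendant '{"commands": [[1,0,0,0],[1,0,0,0],[1,0,0,0],[1,0,0,0],[1,0,0,0]]}'|grep tcp; done
python3 -m pendant '{"commands": [[0.7,0.08,0,0],[0.4,0,0,0],[0.19,0,0,0],[0,0,0,0],[0,0,0,0]]}'|grep tcp
python3 -m pendant '{"commands": [[0,0,0,0],[0,0,0,0],[0,0,0,0],[0,0,0,0],[0,0,0,0]]}'|grep -E "^t"
python3 chk.py red:.028 blue:.028 amber:.022 green:.022
```

```text
tcp_pos: [0.5006, -0.2095, 0.0702]
gripper_width: 0.82
grip_force: 0.0
tcp_pos: [0.5004, -0.2093, 0.1838]
force: [1.0, 0.1, -0.1]
grip_force: 0.0
tcp_pos: [0.5003, -0.1034, 0.1825]
tcp_pos: [0.5003, 0.0218, 0.1825]
tcp_pos: [0.5002, 0.1468, 0.1825]
tcp_pos: [0.5025, 0.1766, 0.1825]
t: 25.05
tcp_pos: [0.5027, 0.1774, 0.1828]
red top 0.57 [ 0.5019 -0.2885] [ 0.2  0.1 -0.2 -0.1]
red scene 0.96 [ 0.5048 -0.2918] [-0.8  0.   0.8 -0.1]
blue top 0.78 [ 0.5017 -0.2098] [-0.1 -0.3  0.1  0.4]
blue scene 0.62 [ 0.503  -0.2107] [ 0.   0.1 -0.  -0.1]
amber top 0.66 [0.4967 0.0962] [-0.2 -0.   0.2  0. ]
amber scene 0.86 [0.4988 0.0967] [-0.2 -0.8  0.2  0.8]
green top 0.63 [0.502  0.1749] [-2.1 -1.   2.2  1. ]
green scene 0.83 [0.5035 0.1786] [ 0.9  0.1 -0.9 -0.1]
```

```bash
python3 -m pendant '{"commands": [[0,0,1,0],[0,0,1,0],[0,0,1,0],[0,0,0.8,0],[0,0,0.5,0]]}' | grep -E "tcp|force"
python3 -m pendant '{"commands": [[0,0,0.42,0],[0,0,0,0],[0,0,0,0],[0,0,0,0],[0,0,0,0]]}'| grep -E "tcp|force"
python3 -m pendant '{"commands": [[0,0,0,0],[0,0,0,0],[0,0,0,0],[0,0,0,0],[0,0,0,0]]}' 20| grep -E "tcp|force"
python3 -m pendant '{"commands": [[0,0,0,0],[0,0,0,0],[0,0,0,0],[0,0,0,0],[0,0,0,0]]}'
```

```text
tcp_pos: [0.5018, 0.1774, 0.0733]
force: [-0.5, 0.2, -0.5]
grip_force: 0.0
tcp_pos: [0.5032, 0.178, 0.0658]
force: [0.6, -0.5, -0.2]
grip_force: 0.0
tcp_pos: [0.5027, 0.1777, 0.0656]
force: [-2.0, -1.1, 8.5]
grip_force: 60.2
t: 27.22
tcp_pos: [0.5027, 0.1777, 0.0657]
orientation: [0.0, 0.707, 0.707, 0.0]
force: [-3.1, -1.3, 8.6]
gripper_width: 0.496
grip_force: 60.2
```

```bash
python3 -m pendant '{"commands": [[0,0,-0.4,0],[0,0,-0.8,0],[0,0,-1,0],[0,0,-1,0],[0,0,-1,0]]}'| grep -E "tcp|force"
python3 -m pendant '{"commands": [[0,0,-0.4,0],[-0.3,0,0,0],[-0.6,0,0,0],[-0.9,0,0,0],[-0.9,0,0,0]]}'| grep -E "tcp|force"
for i in 1 2; do python3 -m pendant '{"commands": [[-0.9,-0.05,0,0],[-0.9,0,0,0],[-0.9,0,0,0],[-0.9,0,0,0],[-0.9,0,0,0]]}'| grep -E "tcp|grip_f"; done
python3 -m pendant '{"commands": [[-0.45,0,0,0],[-0.23,0,0,0],[0,0,0,0],[0,0,0,0],[0,0,0,0]]}'| grep -E "tcp|force"
python3 -m pendant '{"commands": [[0,0,0.8,0],[0,0,1,0],[0,0,1,0],[0,0,0.8,0],[0,0,0.4,0]]}'| grep -E "tcp|force"
python3 -m pendant '{"commands": [[0,0,0.18,0],[0,0,0,0],[0,0,0,0],[0,0,0,0],[0,0,0,0]]}'| grep -E "tcp|force"
```

```text
tcp_pos: [0.5022, 0.1776, 0.1714]
force: [0.5, -0.0, -2.1]
grip_force: 61.3
tcp_pos: [0.5017, 0.109, 0.1785]
force: [0.2, -0.6, -1.5]
grip_force: 61.3
tcp_pos: [0.5002, -0.0042, 0.1784]
grip_force: 61.3
tcp_pos: [0.4988, -0.1165, 0.1783]
grip_force: 61.3
tcp_pos: [0.5002, -0.1302, 0.1797]
force: [-0.4, 1.1, -2.2]
grip_force: 61.3
tcp_pos: [0.4993, -0.1301, 0.0778]
force: [-1.0, 0.1, -3.3]
grip_force: 61.3
tcp_pos: [0.5008, -0.1319, 0.0763]
force: [-0.5, -0.4, -2.1]
grip_force: 61.3
```

```bash
python3 -m pendant '{"commands": [[0,0,0.07,0],[0,0,0.05,0],[0,0,0,0],[0,0,0,0],[0,0,0,0]]}'| grep -E "tcp|force"
python3 -m pendant '{"commands": [[0,0,0.04,0],[0,0,0,0],[0,0,0,0],[0,0,0,0],[0,0,0,0]]}'| grep -E "tcp|force"
```

```text
tcp_pos: [0.5001, -0.1318, 0.0723]
force: [0.3, 0.3, -2.3]
grip_force: 61.3
tcp_pos: [0.5002, -0.1318, 0.0717]
force: [-1.6, 0.5, 5.5]
grip_force: 62.0
```

```bash
python3 -m pendant '{"commands": [[0,0,0,0],[0,0,0,0],[0,0,0,0],[0,0,0,0],[0,0,0,0]]}' 70 | grep -E "tcp|grip"
python3 -m pendant '{"commands": [[0,0,-0.5,0],[0,0,-1,0],[0,0,-1,0],[0,0,-1,0],[0,0,-1,0]]}' | grep -E "tcp|force"
python3 -m pendant '{"commands": [[0.4,0,0,0],[0.8,0,0,0],[1,0,0,0],[1,0,0,0],[1,0,0,0]]}' | grep tcp
python3 -m pendant '{"commands": [[1,0,0,0],[1,0,0,0],[1,0,0,0],[0.8,0,0,0],[0.6,-0.1,0,0]]}'|grep tcp
python3 -m pendant '{"commands": [[0.4,0,0,0],[0.09,0,0,0],[0,0,0,0],[0,0,0,0],[0,0,0,0]]}'|grep tcp
python3 -m pendant '{"commands": [[0,0,0.8,0],[0,0,0,0],[0,0,0,0],[0,0,0,0],[0,0,0,0]]}'|grep -E "^t"
python3 chk.py green:.028 amber:.022
python3 - <<'E'
from h import *
d=ctrl.get_image("wrist");cv2.imwrite("pics/w3.png",d["image"][:,:,::-1])
E
```

```text
tcp_pos: [0.5001, -0.1317, 0.0712]
gripper_width: 0.82
grip_force: 0.0
tcp_pos: [0.4999, -0.1316, 0.1849]
force: [0.5, -0.9, 0.1]
grip_force: 0.0
tcp_pos: [0.4998, -0.0257, 0.1834]
tcp_pos: [0.4975, 0.0858, 0.1835]
tcp_pos: [0.4977, 0.0942, 0.1836]
t: 33.47
tcp_pos: [0.498, 0.0953, 0.1644]
green top 0.79 [ 0.5003 -0.1306] [-0.4 -0.3  0.4  0.3]
green scene 0.77 [ 0.5045 -0.1328] [-0.6  0.1  0.6 -0.1]
amber scene 0.62 [0.4979 0.0954] [-0.2 -0.3  0.2  0.3]
```

View pics/w3.png

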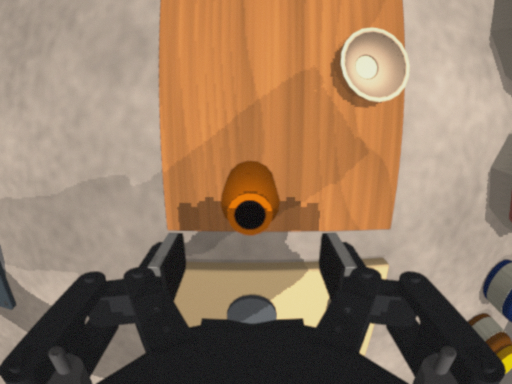

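Amber's mouth is at (250,212), centred between the fingers, with nothing near them. Descending the remaining 4 units or so.

```bash
python3 -m pendant '{"commands": [[0,0,0.8,0],[0,0,1,0],[0,0,1,0],[0,0,0.8,0],[0,0,0.38,0]]}' | grep -E "tcp|force"
python3 -m pendant '{"commands": [[0,0,0,0],[0,0,0,0],[0,0,0,0],[0,0,0,0],[0,0,0,0]]}'| grep -E "tcp|force"
python3 -m pendant '{"commands": [[0,0,0,0],[0,0,0,0],[0,0,0,0],[0,0,0,0],[0,0,0,0]]}' 20| grep -E "tcp|force"
python3 -m pendant '{"commands": [[0,0,0,0],[0,0,0,0],[0,0,0,0],[0,0,0,0],[0,0,0,0]]}'
```

```text
tcp_pos: [0.4966, 0.0952, 0.0622]
force: [-0.3, 0.5, -0.5]
grip_force: 0.0
tcp_pos: [0.4983, 0.0955, 0.0653]
force: [0.3, 0.8, 0.4]
grip_force: 0.0
tcp_pos: [0.4977, 0.0954, 0.065]
force: [-2.1, -1.1, 9.7]
grip_force: 59.9
t: 35.48
tcp_pos: [0.4977, 0.0954, 0.065]
orientation: [0.0, 0.707, 0.707, 0.0]
force: [-1.8, -0.2, 8.7]
gripper_width: 0.497
grip_force: 59.9
```

```bash
python3 -m pendant '{"commands": [[0,0,-0.4,0],[0,0,-0.8,0],[0,0,-1,0],[0,0,-1,0],[0,0,-1,0]]}'| grep -E "tcp|force"
python3 -m pendant '{"commands": [[0,0,-0.4,0],[-0.3,0,0,0],[-0.6,0,0,0],[-0.9,0,0,0],[-0.9,0,0,0]]}'| grep -E "tcp|force"
python3 -m pendant '{"commands": [[-0.9,0.05,0,0],[-0.9,0,0,0],[-0.7,0,0,0],[-0.5,0,0,0],[-0.3,0,0,0]]}'| grep -E "tcp|grip_f"
python3 -m pendant '{"commands": [[0,0,0,0],[0,0,0,0],[0,0,0,0],[0,0,0,0],[0,0,0,0]]}'| grep -E "tcp|force"
python3 -m pendant '{"commands": [[0,0,0.8,0],[0,0,1,0],[0,0,1,0],[0,0,0.8,0],[0,0,0.4,0]]}'| grep -E "tcp|force"
python3 -m pendant '{"commands": [[0,0,0.18,0],[0,0,0,0],[0,0,0,0],[0,0,0,0],[0,0,0,0]]}'| grep -E "tcp|force"
```

```text
tcp_pos: [0.4971, 0.0955, 0.1708]
force: [-0.0, 0.6, -2.2]
grip_force: 61.1
tcp_pos: [0.4967, 0.0268, 0.178]
force: [-0.0, -0.4, -2.0]
grip_force: 61.2
tcp_pos: [0.4977, -0.0572, 0.1777]
grip_force: 61.2
tcp_pos: [0.4989, -0.0536, 0.1793]
force: [0.0, -0.2, -1.6]
grip_force: 61.2
tcp_pos: [0.4979, -0.0539, 0.0773]
force: [-0.5, 0.4, -1.6]
grip_force: 61.2
tcp_pos: [0.4995, -0.0546, 0.0758]
force: [-0.1, -0.4, -1.3]
grip_force: 61.2
```

```bash
python3 -m pendant '{"commands": [[0,0,0.07,0],[0,0,0.05,0],[0,0,0,0],[0,0,0,0],[0,0,0,0]]}'| grep -E "tcp|force"
python3 -m pendant '{"commands": [[0,0,0.04,0],[0,0,0,0],[0,0,0,0],[0,0,0,0],[0,0,0,0]]}'| grep -E "tcp|force"
```

```text
tcp_pos: [0.4989, -0.0545, 0.0718]
force: [0.7, -0.3, -0.9]
grip_force: 61.2
tcp_pos: [0.4989, -0.0545, 0.0711]
force: [-2.4, -0.5, 6.5]
grip_force: 61.7
```

Contact felt, so I release, retreat upward and check.

```bash
python3 -m pendant '{"commands": [[0,0,0,0],[0,0,0,0],[0,0,0,0],[0,0,0,0],[0,0,0,0]]}' 70 | grep -E "tcp|grip"
python3 -m pendant '{"commands": [[0,0,-0.5,0],[0,0,-1,0],[0,0,-1,0],[0,0,-1,0],[0,0,-1,0]]}' | grep -E "tcp|force"
for i in 1 2; do python3 -m pendant '{"commands": [[1,0,-0.3,0],[1,0,-0.3,0],[1,0,-0.3,0],[1,0,-0.3,0],[1,0,-0.3,0]]}' | grep tcp; done
python3 -m pendant '{"commands": [[0,0,0,0],[0,0,0,0],[0,0,0,0],[0,0,0,0],[0,0,0,0]]}' | grep -E "tcp|^t"
python3 chk.py red:.028 blue:.028 green:.028 amber:.028
python3 - <<'E'
from h import *
a=ctrl.get_image("top")["image"][140:300,90:450,::-1];cv2.imwrite("pics/tend.png",cv2.resize(a,None,fx=2.2,fy=2.2))
E
```

```text
tcp_pos: [0.4989, -0.0545, 0.0707]
gripper_width: 0.819
grip_force: 0.0
tcp_pos: [0.4986, -0.0544, 0.1844]
force: [0.2, -0.2, -0.3]
grip_force: 0.0
tcp_pos: [0.4986, 0.0715, 0.2212]
tcp_pos: [0.4986, 0.1966, 0.2587]
t: 40.9
tcp_pos: [0.4989, 0.1941, 0.2579]
red top 0.59 [ 0.5008 -0.2873] [-0.3 -0.4  0.2  0.4]
red scene 0.55 [ 0.5037 -0.291 ] [ 0.7  0.1 -0.7 -0. ]
blue top 0.71 [ 0.5017 -0.2098] [-0.1 -0.3  0.1  0.4]
blue scene 0.78 [ 0.503  -0.2107] [ 0.   0.1 -0.  -0.1]
green top 0.7 [ 0.5014 -0.1317] [-0.9 -0.8  0.9  0.8]
green scene 0.6 [ 0.5034 -0.1321] [-0.1  0.1  0.1 -0.1]
amber top 0.77 [ 0.499  -0.0542] [-0.2 -0.2  0.2  0.2]
amber scene 0.75 [ 0.5028 -0.0545] [ 0.1  0.1 -0.1 -0.1]
```

View pics/tend.png

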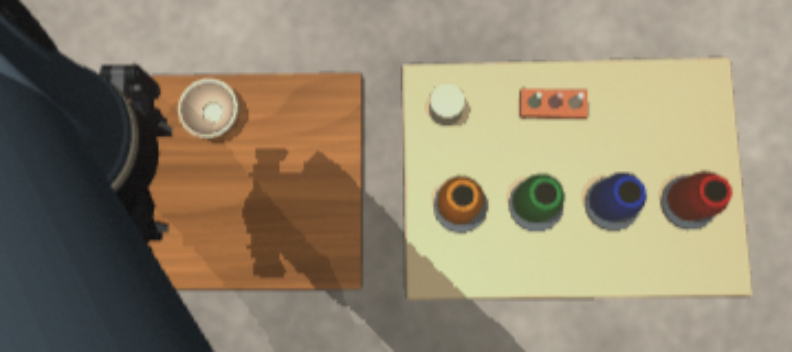

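All four stand centred on their setters, in the order amber, green, blue, red at columns 460, 540, 615 and 700. The cone stand (555,103) has not moved, so I'm handing in.

```bash
python3 -c "
from rig import ctrl
print(ctrl.finish_job())"
```

```text
the job is handed in; nothing more can be done
None
```

I handed the job in at about 41 s: all four vases stand upright on the setters in reversed order (amber, green, blue, red from left to right), measured within about 5 mm of centre, and the cone stand looks untouched; no verdict came back.

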